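# Size the red-taped carton in the corner

### The arm

A 6-joint arm with a two-finger parallel gripper is mounted at the origin on the work surface. World frame = base frame: x ahead of the robot, y to its left, z up, the work surface at z = 0. Lengths are in m, angles in degrees, forces in N, time in s.
With the tool pointing down it reaches from about 0.4 to 0.825 m from the base axis. Payload 7 kg.
Tool frame: the origin (TCP) lies at the very end of the fingers, on their centre line; the grasp point (between the pads) lies 19 mm behind it (r.hold_point_z is the distance from the TCP to the grasp point, in m); z points along the fingers, y is the direction in which the jaws open and shut (so a half turn about z gives the same grasp; the last joint's range is limited). The gripper opens to 88 mm and grips with 3 to 60 N. Pads are 19 mm wide; open, the fingers measure 130 mm over their backs; the gripper's body (78 mm by 193 mm) begins 47 mm behind the grasp point.
Start: joints at [-58.78, 20.546, 0.682, 0, -70.136, -16.507], TCP at [0.171, -0.653, 0.227] pointing down, gripper open.
Joint ranges: [-176.03, 176.03], [-82.01, 121.73], [-58.28, 71.71], [-173.87, 95.51], [-174.79, -0.11], [-173.66, 173.66]. Speed limits (degrees/s): [136.94, 136.94, 172.46, 180, 180, 180].

### API

Orientations are given as [roll, pitch, yaw] about the fixed x, y, z axes, in that order (R = Rz(yaw) Ry(pitch) Rx(roll)).
In Python, from plant import r gives the robot as it stands. The module is installed in compiled form; this text tells all that it offers.
- The arm moves only by the shell command python3 -m inch 'ROWS' [FORCE]. ROWS is text: rows parted by semicolons, each of 7 numbers parted by spaces: the shift along the tool's x, y, z in m, then the turn, a rotation vector about the tool's x, y, z in rad, then the opening, from 0 (shut) to 1 (fully open). In form: tx ty tz ax ay az jaw; .... A call has 1 to 20 rows; each row shifts and turns the commanded pose from where the row before left it, along the tool's axes as they then stand; what a row does not reach is not made up. A row lasts 1/12 s, in which the tool goes at most 41.7 mm and 7.16 degrees, less where a joint would pass 70% of its speed; a pose out of reach is approached as far as the arm can. A call with a gripper value outside its range is refused whole. The fingers move at their own pace and stop on an object; FORCE is the grip in N (left out, the last holds). Time passes only in rows, so rows that do not move let the fingers close. It gives the time, the measured TCP pose, the force and the opening at its end, in the units of the state.
- r.get_state(): the state, without advancing time (a new reading comes with each control period).
- r.capture(name): name is "scene" or "top" or "wrist"; returns the picture (480x640x3 uint8, red, green, blue); there is no depth.
- r.camera_params(name): a dict with "vfov" (degrees; the focal length in pixels is half the picture's height over the tangent of half this angle, whatever the lens; pixels are square), "cx", "cy" (the principal point, pixels), "R" (3x3) and "t" (3): a world point X has camera coordinates R X + t. Camera axes: x right, y down, z forward; pixel columns grow to the right and rows downward; lengths in m; the calibration is good to about 2 mm. A picture is of the moment at which its call begins: read the wrist's pose just before it. camera_params takes no time and is no camera call; for the wrist camera it gives the pose at the moment of the call.
- r.close_job(): hands the job in, once; it reports no verdict.
Trained networks look in the newest picture that a camera, given by its name, has taken for a name from the list of things; names that differ only in an ending like _2 or _b are one class to them, and where a whole thing is asked for, a point or a joint stands for the part that bears it (a point fixed in the world has none). Each returns a list of dicts, best first, with "p" (0 to 1); they miss things now and then, are a little off and sometimes report something else, mostly with a low value. They report only what shows in the picture. A call takes as long as a camera call. They do not tell look-alikes from the thing itself.
- r.recognise(target, camera): "xy" ([column, row] in pixels, amid what is visible of it).
The state is a dict: "time_s": time; "joints": joint angles; "qd": joint speeds; "joint_torque": joint torques, N m; "tcp_pos": TCP position; "eef_rot": TCP orientation; "contact_force": force on the tool from outside, world axes, zero at the start; "moment": the same for the moment, N m; "gripper_width": finger opening in m.
Only numpy, scipy, OpenCV 4.12 (cv2) and the standard library are available. Lean on these libraries where they do the work, as an engineer would, in place of code of your own. Each camera call takes 0.05 s, during which the arm holds its last target.

### The job

A till roll has been left standing on the parcel sizing bed: first stand it upright on the floor of the empty half of the open roll box and let go of it. Then take the carton with the red tape and set it upright and flat on the sizing bed, its long side along the blue far fence, press it into the corner so that it sits flush against the blue and the yellow fence at once, and finish still holding it pressed there (do not let go). Leave the other two cartons, the card terminal and the stapler where they are.

Things in the scene. Friction and masses are not known exactly. Their poses are not given: they have to be found in the camera images.
- sizer: fixed white bed, slick (friction about 0.2, fences too), plate 200 (x) x 260 (y) x 8 mm. Origin centre of underside, z up. Fences on its +x (blue) and +y (yellow) edges, tops 38 mm above the counter, meet at the +x +y corner; other sides open. Inner faces: blue at x = 90, yellow at y = 120 mm. Home in the corner, the red-taped carton has its origin at x = 62, y = 60, z = 8 mm, its y along the bed's y (either way round)
- far_fence: blue fence, rigid and fixed, 10 mm thick (x) x 260 mm long (y) x 38 mm high, along the sizing bed's +x edge (away from the robot). Origin at the centre of its underside, axes as the bed's
- left_fence: yellow fence, rigid and fixed, 180 mm long (x) x 10 mm thick (y) x 38 mm high, along the sizing bed's +y edge (the robot's left). Origin at the centre of its underside, axes as the bed's
- roll: white paper till roll, a rigid cylinder 44 mm in diameter and 57 mm high, about 80 g, standing on the sizing bed near the corner, at least 25 mm from both fences. Origin at the centre of its underside, z along its axis (up)
- roll_box: fixed open cardboard box 200 (x) x 120 (y) x 42 mm high, walls and floor 5 mm. Origin centre of underside, z up. Its -x half (nearer the robot) is full of standing till rolls, tops 62 mm above the counter; its +x half is empty: 100 (x) x 110 (y) mm inside, centre x = 45, y = 0, floor at z = 5 mm
- red_carton: closed kraft carton 56 (x) x 120 (y) x 90 mm high with a band of red tape over its middle, about 250 g (170 to 350 g), rigid, standing on the counter in one of three places. Origin at the centre of its underside, x its 56 mm side, y its 120 mm side, z up
- black_carton: closed kraft carton of the same size as the red-taped one, with a band of black tape; a bystander to leave where it is. Origin at the centre of its underside, x its 56 mm side, y its 120 mm side, z up
- white_carton: closed kraft carton of the same size as the red-taped one, with a band of white tape; a bystander to leave where it is. Origin at the centre of its underside, x its 56 mm side, y its 120 mm side, z up
- terminal: red card terminal lying on the counter, 160 (x) x 75 (y) x 50 mm high; a bystander to leave where it is. Origin at the centre of its underside
- stapler: black stapler lying on the counter, 130 (x) x 30 (y) x 42 mm high; a bystander to leave where it is. Origin at the centre of its underside
Things that resemble listed ones, but are neither listed nor needed, are in the scene too. What is shaped like the roll_box but orange or turquoise is not meant. Of the things like the roll, leave any that is black; of the rest the smaller one is meant.

How it is judged (in metres and radians):
On the way, in this order (a step that is already met when the one before it is completed fails the run):
1. the till roll stands upright in the empty half of the roll box and is let go (x of roll in the frame of roll_box between 0.01 and 0.08 m and y of roll in the frame of roll_box between -0.04 and 0.04 m and z of roll in the frame of roll_box between 0.001 and 0.01 m and angle between roll's own z axis and vertical below 0.15 rad and linear speed of roll below 0.02 m/s and contact force between roll and the arm below 0.1 N and contact force between roll and the fingers below 0.1 N), for 0.2 s.
2. the red-taped carton is pressed home against both fences (x of red_carton in the frame of sizer between 0.0585 and 0.065 m and y of red_carton in the frame of sizer between 0.0565 and 0.063 m and z of red_carton in the frame of sizer between 0.004 and 0.012 m and angle between red_carton's own z axis and vertical below 0.06 rad and angle between the y axis of red_carton and the y axis of sizer, either way round below 0.05 rad and contact force between red_carton and far_fence above 1 N and contact force between red_carton and left_fence above 1 N and (contact force between red_carton and the fingers above 1 N or contact force between red_carton and the arm above 1 N) and linear speed of red_carton below 0.01 m/s), for 0.2 s.
At the end, for the whole second after the job is handed in: Red-taped carton upright and flat on the bed, along the blue fence within 2.9 deg, within 3.5 mm of home, bearing on both fences with over 1 N each, the robot still bearing on it with over 1 N; roll upright within 9 deg on the floor of the box's empty half, untouched; all at rest (all of step 1 and all of step 2); the arm keeps its last pose, push and grip.
It fails at once if black carton moved more than 30 mm (distance of black_carton from where it was at the start of the episode above 0.03 m).
It fails at once if white carton moved more than 30 mm (distance of white_carton from where it was at the start of the episode above 0.03 m).
It fails at once if terminal moved more than 30 mm (distance of terminal from where it was at the start of the episode above 0.03 m).
It fails at once if stapler moved more than 30 mm (distance of stapler from where it was at the start of the episode above 0.03 m).
It also fails if it takes over 66 s, if anything falls off the work surface, if the arm or the gripper's body presses on something with over 40 N, if the wrist force passes 120 N, or if a joint passes its speed limit or range.

## Working session

There is one attempt and no reset: what is moved stays moved. The work goes in short steps, Python scripts to look and compute and a shell command to move; the robot and the scene stay as the last step left them, time stands still between calls to the robot, and variables do not carry over. Pictures are saved under pics/ and viewed, and the job is handed in when it is done.

```bash
mkdir -p pics; ls; python3 - <<'E'
from plant import r
import cv2
print(r.get_state())
for n in ("scene","top","wrist"):
    im=r.capture(n); cv2.imwrite(f"pics/{n}0.png",im[:,:,::-1])
    p=r.camera_params(n); print(n,p)
    if n!="wrist":
        for t in ("sizer","roll","roll_box","red_carton","black_carton","white_carton","terminal","stapler"):
            print(t,[(d["xy"],round(d["p"],2)) for d in r.recognise(t,n)][:4])
E
```

```text
pics
{'time_s': 0.0, 'joints': array([-5.87806875e+01,  2.05902483e+01,  6.33268131e-01, -2.11797730e-02,
       -7.01364349e+01, -1.65063432e+01]), 'qd': array([-0.02701327, -0.00181016,  0.02838342,  0.02274571,  0.05618835,
        0.02161826]), 'joint_torque': array([ 3.51971694e-04, -5.82717919e+01,  2.93067473e+01,  6.99775279e+00,
        6.99288736e-03, -1.31287738e-04]), 'tcp_pos': array([ 0.17127738, -0.65238899,  0.22562892]), 'eef_rot': array([ 1.79904777e+02, -7.45412410e-03, -1.65294237e+02]), 'contact_force': array([-0.69322629,  0.44785   , -0.12579074]), 'moment': array([ 0.06543123, -0.0229718 ,  0.01628013]), 'gripper_width': 0.0876453499962981}
scene {'vfov': 53.047430429118926, 'cx': 318.8755864522526, 'cy': 247.9718326266263, 'R': array([[-0.69310085,  0.72075229,  0.01128463],
       [ 0.53435598,  0.52423682, -0.66305312],
       [-0.48381287, -0.45353267, -0.74848729]]), 't': array([ 0.29221858, -0.25304461,  1.53565571])}
sizer [([359.0, 294.4], 0.62)]
roll [([427.6, 333.2], 0.85), ([379.7, 305.8], 0.71), ([296.9, 324.1], 0.64)]
roll_box [([271.7, 225.5], 0.
[... 602 characters left out ...]
78.7, 152.0], 0.91), ([171.1, 239.3], 0.67), ([227.9, 229.8], 0.56)]
roll_box [([213.6, 368.8], 0.91), ([398.4, 237.5], 0.84), ([469.6, 341.0], 0.8)]
red_carton [([476.3, 256.6], 0.81)]
black_carton [([476.4, 256.1], 0.67), ([546.4, 253.6], 0.59)]
white_carton [([492.9, 179.6], 0.91)]
terminal [([360.8, 127.4], 0.59), ([255.5, 196.3], 0.23)]
stapler [([125.5, 259.7], 0.58)]
wrist {'vfov': 68.20338096327615, 'cx': 320.2554453743011, 'cy': 231.0988091649739, 'R': array([[-2.53993623e-01,  9.67205814e-01, -3.90915946e-04],
       [ 9.35444468e-01,  2.45755602e-01,  2.54062653e-01],
       [ 2.45826945e-01,  6.41646136e-02, -9.67187684e-01]]), 't': array([ 0.67474213, -0.03239985,  0.38865409])}
```

View pics/top0.png

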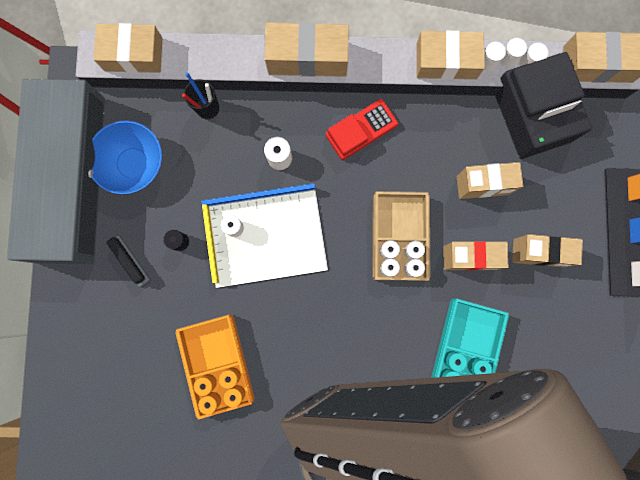

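View pics/scene0.png

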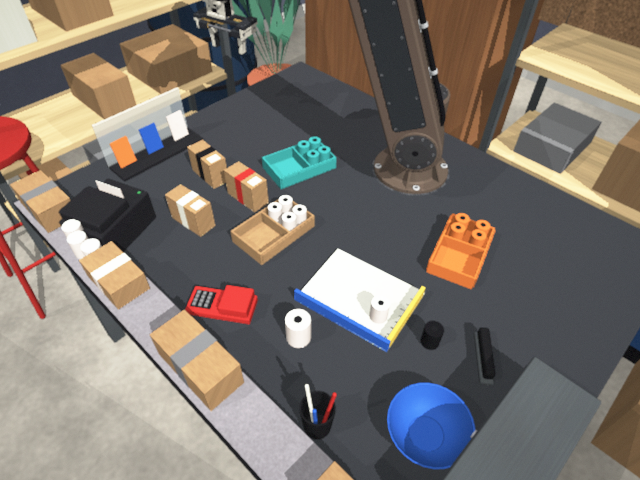

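Three rolls: the larger white one at top (278,152), the black one at (176,240), and the small white one on the bed at (231,226). The last fits the description, being white, smaller and on the bed. For the boxes I take the kraft one (401,236), not the orange or turquoise. The red-taped carton is at (476,256). Next are enlarged crops.

```bash
cat > h.py <<'E'
import numpy as np, cv2
from plant import r
def K(p,h=480):
    f=h/2/np.tan(np.radians(p["vfov"])/2); return np.array([[f,0,p["cx"]],[0,f,p["cy"]],[0,0,1]])
def plane(p,uv,z):
    uv=np.atleast_2d(np.array(uv,float)); k=np.linalg.inv(K(p)); R=np.array(p["R"]);t=np.array(p["t"])
    d=(R.T@(k@np.c_[uv,np.ones(len(uv))].T)).T; c=-R.T@t
    return c+d*((z-c[2])/d[:,2])[:,None]
def tri(ps,uvs):
    P=[K(p)@np.c_[np.array(p["R"]),np.array(p["t"])] for p in ps]
    X=cv2.triangulatePoints(P[0],P[1],np.array(uvs[0],float).reshape(-1,2).T,np.array(uvs[1],float).reshape(-1,2).T)
    return (X[:3]/X[3]).T
def proj(p,X):
    X=np.atleast_2d(X); q=(K(p)@(np.array(p["R"])@X.T+np.array(p["t"])[:,None])); return (q[:2]/q[2]).T
E
python3 - <<'E'
import cv2,numpy as np
from h import *
im=cv2.imread("pics/top0.png")
a=cv2.resize(im[175:295,160:340],None,fx=4.2,fy=4.2,interpolation=cv2.INTER_CUBIC)
cv2.imwrite("pics/t_bed.png",a)
b=cv2.resize(im[160:290,360:600],None,fx=3.3,fy=3.3,interpolation=cv2.INTER_CUBIC)
cv2.imwrite("pics/t_box.png",b)
s=cv2.imread("pics/scene0.png")
cv2.imwrite("pics/s_bed.png",cv2.resize(s[240:360,280:450],None,fx=4.5,fy=4.5,interpolation=cv2.INTER_CUBIC))
T=r.camera_params("top");S=r.camera_params("scene")
np.set_printoptions(precision=4,suppress=True)
print("roll mid",tri([T,S],[[227.9,229.8],[379.7,305.8]]))
print("carton",tri([T,S],[[476.3,256.6],[247.3,187.9]]))
print("box",tri([T,S],[[398.4,237.5],[271.7,225.5]]))
E
```

```text
roll mid [[0.5043 0.2859 0.0457]]
carton [[ 0.4499 -0.2712  0.0345]]
box [[ 0.496  -0.1004  0.0302]]
```

View pics/t_bed.png

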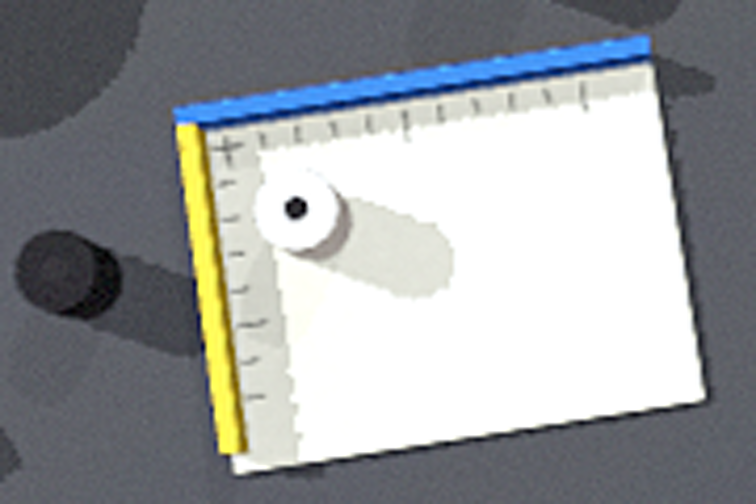

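View pics/t_box.png

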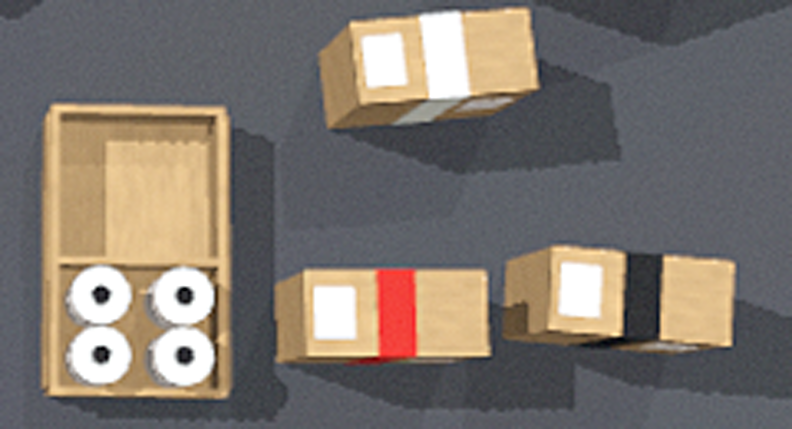

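View pics/s_bed.png

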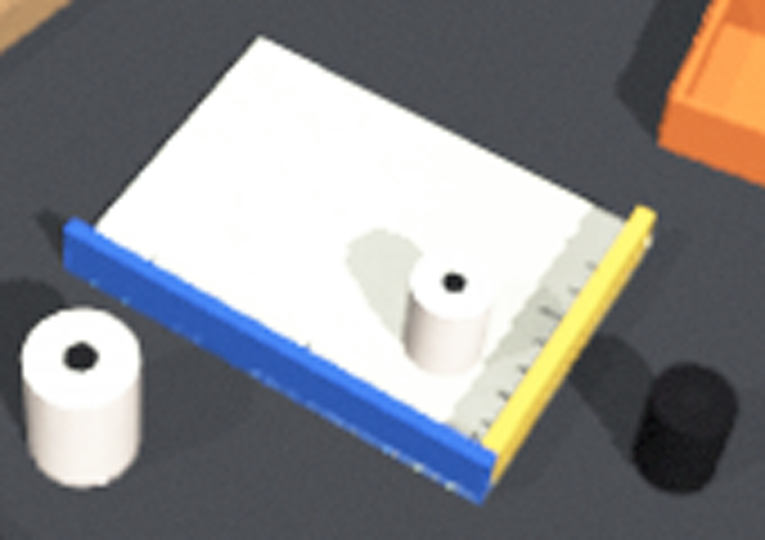

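```bash
cat > m.py <<'E'
from h import *
from scipy.optimize import least_squares
np.set_printoptions(precision=4,suppress=True)
T=r.camera_params("top");S=r.camera_params("scene")
def fit(obs,x0):
    # obs: list of (cam, uv, local xyz)
    def f(q):
        c,s=np.cos(q[2]),np.sin(q[2]); out=[]
        for p,uv,X in obs:
            W=[q[0]+c*X[0]-s*X[1],q[1]+s*X[0]+c*X[1],X[2]]; out+=list(proj(p,W)[0]-uv)
        return out
    o=least_squares(f,x0); return o.x,np.array(o.fun).reshape(-1,2)
E
python3 - <<'E'
from m import *
tb=lambda x,y:((x+.5)/4.2-.5+160,(y+.5)/4.2-.5+175)
sb=lambda x,y:((x+.5)/4.5-.5+280,(y+.5)/4.5-.5+240)
tx=lambda x,y:((x+.5)/3.3-.5+360,(y+.5)/3.3-.5+160)
print("roll top",tri([T,S],[tb(295,208),sb(454,282)]))
print("roll plane .065",plane(T,tb(295,208),.065))
print("blue left end",tri([T,S],[tb(174,109),sb(495,458)]),"blue r",tri([T,S],[tb(650,38),sb(66,225)]))
print("bed cr",tri([T,S],[tb(706,400),sb(260,36)]))
print("top-only bed:",plane(T,[tb(706,400),tb(232,472)],.008))
obs=[(T,tb(174,109),(.1,.13,.038)),(T,tb(650,38),(.1,-.13,.038)),(T,tb(652,60),(.09,-.13,.038)),(T,tb(706,400),(-.1,-.13,.008)),(T,tb(232,472),(-.1,.13,.008)),(T,tb(218,453),(-.09,.13,.038))]
print("sizer T",fit(obs,[.5,.2,0]))
obs2=[(S,sb(495,458),(.1,.13,.038)),(S,sb(66,225),(.1,-.13,.038)),(S,sb(260,36),(-.1,-.13,.008))]
print("sizer S",fit(obs2,[.5,.2,0])); print("both",fit(obs+obs2,[.5,.2,0]))
h=.09
o=[(T,tx(305,269),(.028,.06,h)),(T,tx(490,269),(.028,-.06,h)),(T,tx(490,356),(-.028,-.06,h)),(T,tx(303,358),(-.028,.06,h))]
print("carton",fit(o,[.45,-.27,0]))
h=.042
o=[(T,tx(46,107),(.1,.06,h)),(T,tx(230,107),(.1,-.06,h)),(T,tx(230,395),(-.1,-.06,h)),(T,tx(44,395),(-.1,.06,h))]
print("box",fit(o,[.45,-.1,0]))
im=cv2.imread("pics/scene0.png")
cv2.imwrite("pics/s_box.png",cv2.resize(im[130:270,150:330],None,fx=4.3,fy=4.3,interpolation=cv2.INTER_CUBIC))
E
```

```text
roll top [[0.5114 0.2828 0.0648]]
roll plane .065 [[0.5114 0.2827 0.065 ]]
blue left end [[0.5666 0.355  0.0427]] blue r [[0.6122 0.0985 0.0374]]
bed cr [[0.4168 0.0638 0.0063]]
top-only bed: [[0.4171 0.0634 0.008 ]
 [0.3728 0.3218 0.008 ]]
sizer T (array([0.4922, 0.2097, 0.1675]), array([[ 0.35  , -0.4744],
       [-0.1797,  0.0318],
       [-0.0216, -0.9661],
       [-0.6616,  0.7717],
       [ 0.2272,  0.4098],
       [ 0.2737,  0.2268]]))
sizer S (array([0.4898, 0.2093, 0.1864]), array([[ 0.0781,  0.461 ],
       [ 0.0475,  0.1505],
       [-0.1457, -0.8427]]))
both (array([0.4916, 0.2098, 0.1722]), array([[ 0.1156,  0.053 ],
       [-0.478 ,  0.0398],
       [-0.3001, -0.961 ],
       [-0.5579,  0.7195],
       [ 0.4005,  0.8819],
       [ 0.4302,  0.7129],
       [-1.1896,  1.4373],
       [-0.3695, -0.0435],
       [ 0.3569, -0.5637]]))
carton (array([ 0.4523, -0.2661,  0.0154]), array([[ 0.0288,  0.369 ],
       [-1.0537,  0.5869],
       [-0.1903, -0.0668],
       [ 1.2066, -0.8645]]))
box (array([ 0.4966, -0.1018,  0.0053]), array([[ 1.4519, -0.5733],
       [-1.8965,  0.2073],
       [-1.2814,  0.5512],
       [ 1.7124, -0.1637]]))
```

View pics/s_box.png

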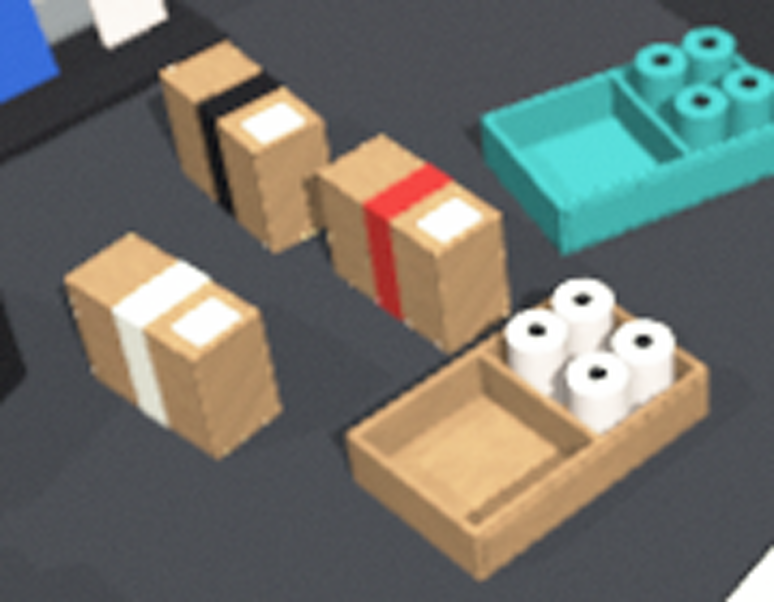

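View pics/wrist0.png

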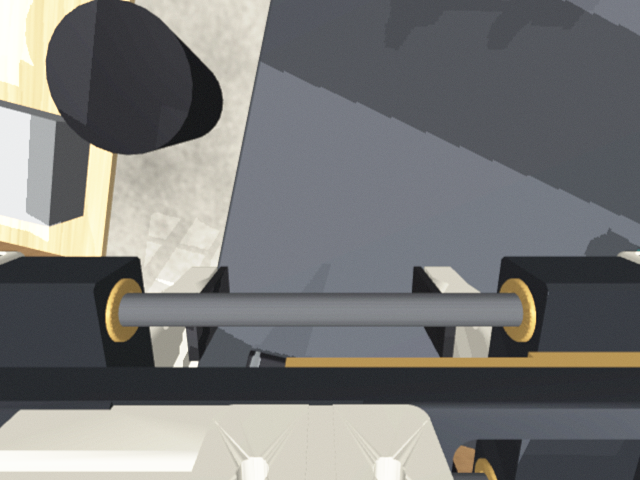

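```bash
cat > d.py <<'E'
import sys,numpy as np
from plant import r
# usage: d.py x y z yaw  -> shift in current tool axes (m), turn about tool z (rad)
x,y,z,yaw=map(float,sys.argv[1:5]); s=r.get_state()
from scipy.spatial.transform import Rotation as Ro
R=Ro.from_euler("xyz",s["eef_rot"],degrees=True)
p=np.array(s["tcp_pos"]); v=R.inv().apply(np.array([x,y,z])-p)
dy=(yaw-s["eef_rot"][2]+180)%360-180
print("pos",p.round(4),"rot",s["eef_rot"].round(2),"w",round(s["gripper_width"],4),"t",round(s["time_s"],2)); print("shift",v.round(4),"turn z",round(-np.radians(dy),4), "dist",np.linalg.norm(v).round(4))
E
python3 - <<'E'
from m import *
tx=lambda x,y:((x+.5)/3.3-.5+360,(y+.5)/3.3-.5+160)
sx=lambda x,y:((x+.5)/4.3-.5+150,(y+.5)/4.3-.5+130)
h=.09
t=[(T,tx(305,269),(.028,.06,h)),(T,tx(490,269),(.028,-.06,h)),(T,tx(490,356),(-.028,-.06,h)),(T,tx(303,358),(-.028,.06,h))]
s=[(S,sx(318,177),(.028,-.06,h)),(S,sx(381,134),(-.028,-.06,h)),(S,sx(505,212),(-.028,.06,h)),(S,sx(440,262),(.028,.06,h)),(S,sx(452,350),(.028,.06,0)),(S,sx(507,312),(-.028,.06,0))]
print("carton S",fit(s,[.45,-.27,0])); print("both",fit(s+t,[.45,-.27,0])[0])
print("tri tops",tri([T,S],[[tx(305,269),tx(490,269),tx(490,356),tx(303,358)],[sx(440,262),sx(318,177),sx(381,134),sx(505,212)]]))
h=.042
t=[(T,tx(46,107),(.1,.06,h)),(T,tx(230,107),(.1,-.06,h)),(T,tx(230,395),(-.1,-.06,h)),(T,tx(44,395),(-.1,.06,h))]
s=[(S,sx(348,437),(.1,-.06,h)),(S,sx(480,535),(.1,.06,h)),(S,sx(707,372),(-.1,.06,h))]
print("box S",fit(s,[.45,-.1,0])); print("both",fit(s+t,[.45,-.1,0])[0])
print("tri",tri([T,S],[[tx(230,107),tx(46,107),tx(44,395)],[sx(348,437),sx(480,535),sx(707,372)]]))
h=.09
w=[(T,tx(350,22),(.028,.06,h)),(T,tx(528,8),(.028,-.06,h)),(T,tx(538,86),(-.028,-.06,h)),(T,tx(362,104),(-.028,.06,h))]
print("white",fit(w,[.5,-.3,0])[0])
w=[(T,tx(553,247),(.028,.06,h)),(T,tx(735,260),(.028,-.06,h)),(T,tx(733,347),(-.028,-.06,h)),(T,tx(548,338),(-.028,.06,h))]
print("black",fit(w,[.45,-.4,0])[0])
E
python3 d.py .5 -.3 .226 -125
```

```text
carton S (array([ 0.4532, -0.2639,  0.0374]), array([[-0.2943, -0.6749],
       [-0.3193,  0.2929],
       [-0.5355,  0.2431],
       [-0.0166, -1.6161],
       [ 0.0737,  1.3247],
       [ 1.1331,  0.3947]]))
both [ 0.4523 -0.2654  0.0231]
tri tops [[ 0.4798 -0.2059  0.0832]
 [ 0.4818 -0.3285  0.084 ]
 [ 0.425  -0.3273  0.0884]
 [ 0.4215 -0.2039  0.0905]]
box S (array([ 0.4973, -0.1002,  0.0096]), array([[ 0.011 , -0.0446],
       [-0.5123,  0.7192],
       [ 0.5435, -0.845 ]]))
both [ 0.4967 -0.1014  0.0071]
tri [[ 0.597  -0.1649  0.0378]
 [ 0.5948 -0.0382  0.044 ]
 [ 0.397  -0.04    0.0393]]
white [ 0.626  -0.3001  0.1133]
black [ 0.4653 -0.4284 -0.0456]
pos [ 0.1714 -0.6528  0.2266] rot [-180.      0.   -165.29] w 0.0875 t 0.95
shift [-0.4074  0.2578  0.0006] turn z -0.7031 dist 0.4821
```

```bash
python3 -m inch '-.034 .0215 0 0 0 0 .7;-.034 .0215 0 0 0 0 .7;-.034 .0215 0 0 0 0 .7;-.034 .0215 0 0 0 0 .7;-.034 .0215 0 0 0 0 .7;-.034 .0215 0 0 0 0 .7;-.034 .0215 0 0 0 0 .7;-.034 .0215 0 0 0 0 .7;-.034 .0215 0 0 0 0 .7;-.034 .0215 0 0 0 0 .7;-.034 .0215 0 0 0 0 .7;-.034 .0215 0 0 0 0 .7;0 0 0 0 0 -.117 .7;0 0 0 0 0 -.117 .7;0 0 0 0 0 -.117 .7;0 0 0 0 0 -.117 .7;0 0 0 0 0 -.117 .7;0 0 0 0 0 -.117 .7' 20; python3 d.py .511 .283 .226 -125
```

```text
time_s: 2.45
tcp_pos: [0.5006, -0.2996, 0.2267]
eef_rot: [-180.0, 0.0, -124.7]
contact_force: [-0.1, 0.1, 0.4]
gripper_width: 0.0611
pos [ 0.5006 -0.2996  0.2267] rot [-179.99    0.   -124.72] w 0.0611 t 2.45
shift [-0.4848  0.3233  0.0006] turn z 0.0049 dist 0.5827
```

```bash
python3 -m inch '-.0323 .0216 0 0 0 0 .7;-.0323 .0216 0 0 0 0 .7;-.0323 .0216 0 0 0 0 .7;-.0323 .0216 0 0 0 0 .7;-.0323 .0216 0 0 0 0 .7;-.0323 .0216 0 0 0 0 .7;-.0323 .0216 0 0 0 0 .7;-.0323 .0216 0 0 0 0 .7;-.0323 .0216 0 0 0 0 .7;-.0323 .0216 0 0 0 0 .7;-.0323 .0216 0 0 0 0 .7;-.0323 .0216 0 0 0 0 .7' 20; python3 - <<'E'
from m import *
W=r.camera_params("wrist"); im=r.capture("wrist"); cv2.imwrite("pics/w1.png",im[:,:,::-1])
import pickle; pickle.dump(W,open("w1.pkl","wb"))
print(-W["R"].T@W["t"], W["R"][2])
print([(d["xy"],d["p"]) for d in r.recognise("roll","wrist")])
print(proj(W,[.511,.283,.065]))
E
python3 d.py .511 .283 .226 -125
```

```text
time_s: 3.45
tcp_pos: [0.5107, 0.1685, 0.227]
eef_rot: [-180.0, 0.0, -125.0]
contact_force: [1.3, -0.3, -0.4]
gripper_width: 0.0613
[0.4721 0.1131 0.3848] [ 0.1465  0.2085 -0.967 ]
[([374.9, 278.8], 0.76), ([200.4, 280.1], 0.53)]
[[386.8382 306.5697]]
pos [0.5113 0.1711 0.2265] rot [-1.7998e+02  6.0000e-02 -1.2482e+02] w 0.0614 t 3.55
shift [-0.0917  0.0642  0.0006] turn z 0.0031 dist 0.1119
```

View pics/w1.png

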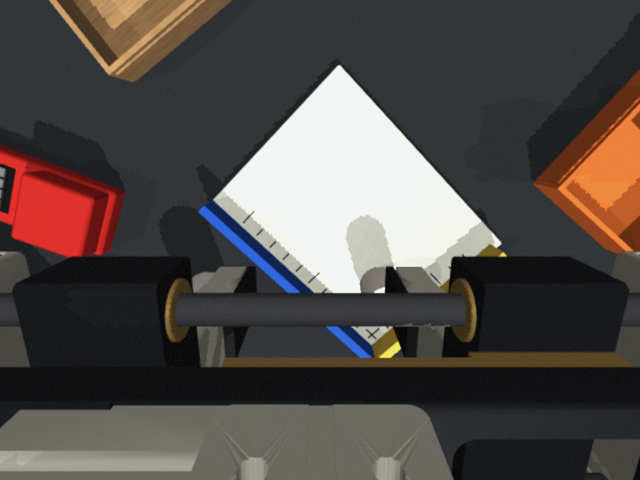

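```bash
python3 - <<'E'
from m import *
W=r.camera_params("wrist"); im=r.capture("wrist")
import pickle; pickle.dump(W,open("w1.pkl","wb"))
c=cv2.resize(im[50:370,190:510,::-1],None,fx=1.85,fy=1.85,interpolation=cv2.INTER_CUBIC); cv2.imwrite("pics/w1c.png",c)
E
```

```text
(no output)
```

View pics/w1c.png

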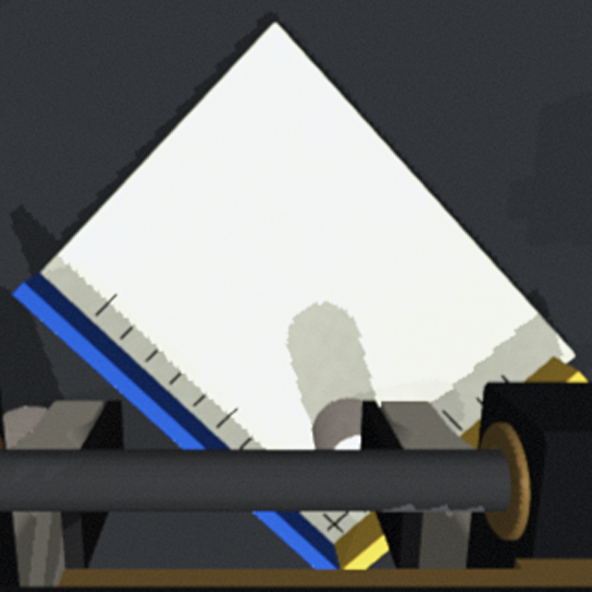

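```bash
python3 - <<'E'
from m import *
import pickle; W=pickle.load(open("w1.pkl","rb"))
w=lambda x,y:((x+.5)/1.85-.5+190,(y+.5)/1.85-.5+50)
tb=lambda x,y:((x+.5)/4.2-.5+160,(y+.5)/4.2-.5+175)
sb=lambda x,y:((x+.5)/4.5-.5+280,(y+.5)/4.5-.5+240)
o=[(W,w(275,22),(-.1,-.13,.008)),(W,w(41,272),(.09,-.13,.008)),(W,w(12,293),(.1,-.13,.038)),(W,w(25,280),(.09,-.13,.038)),(W,w(573,356),(-.1,.13,.008)),(W,w(337,545),(.09,.12,.008)),(W,w(343,570),(.09,.12,.038))]
a=fit(o,[.49,.21,.17]); print(a)
obs=[(T,tb(174,109),(.1,.13,.038)),(T,tb(650,38),(.1,-.13,.038)),(T,tb(652,60),(.09,-.13,.038)),(T,tb(706,400),(-.1,-.13,.008)),(T,tb(232,472),(-.1,.13,.008)),(T,tb(218,453),(-.09,.13,.038))]
obs2=[(S,sb(495,458),(.1,.13,.038)),(S,sb(66,225),(.1,-.13,.038)),(S,sb(260,36),(-.1,-.13,.008))]
print(fit(o+obs+obs2,[.49,.21,.17])[0])
E
python3 d.py .511 .283 .15 -125
```

```text
(array([0.4923, 0.2117, 0.1757]), array([[ 0.5948, -1.1053],
       [-0.3267,  0.2179],
       [-0.174 ,  0.7934],
       [-0.6744,  0.8061],
       [ 3.0787, -0.2828],
       [-1.512 , -0.766 ],
       [-1.0811,  0.8204]]))
[0.4922 0.2114 0.1754]
pos [0.5109 0.169  0.2263] rot [ 1.7999e+02 -1.0000e-02 -1.2485e+02] w 0.0612 t 3.6
shift [-0.0936  0.0651  0.0763] turn z 0.0025 dist 0.1372
```

```bash
python3 -m inch '-.0234 .0163 .019 0 0 0 .7;-.0234 .0163 .019 0 0 0 .7;-.0234 .0163 .019 0 0 0 .7;-.0234 .0163 .019 0 0 0 .7;0 0 0 0 0 0 .7;0 0 0 0 0 0 .7'; python3 - <<'E'
from m import *
im=r.capture("scene"); cv2.imwrite("pics/s2.png",cv2.resize(im[200:380,260:480,::-1],None,fx=3.3,fy=3.3))
im=r.capture("wrist"); cv2.imwrite("pics/w2.png",im[:,:,::-1])
E
python3 d.py .511 .283 .033 -125
```

```text
time_s: 4.1
tcp_pos: [0.5109, 0.2803, 0.1491]
eef_rot: [180.0, -0.2, -125.0]
contact_force: [0.0, -0.2, 1.1]
gripper_width: 0.0616
pos [0.5117 0.2798 0.1509] rot [-179.99    0.   -125.08] w 0.0614 t 4.2
shift [-0.0023  0.0025  0.1179] turn z -0.0015 dist 0.118
```

View pics/s2.png

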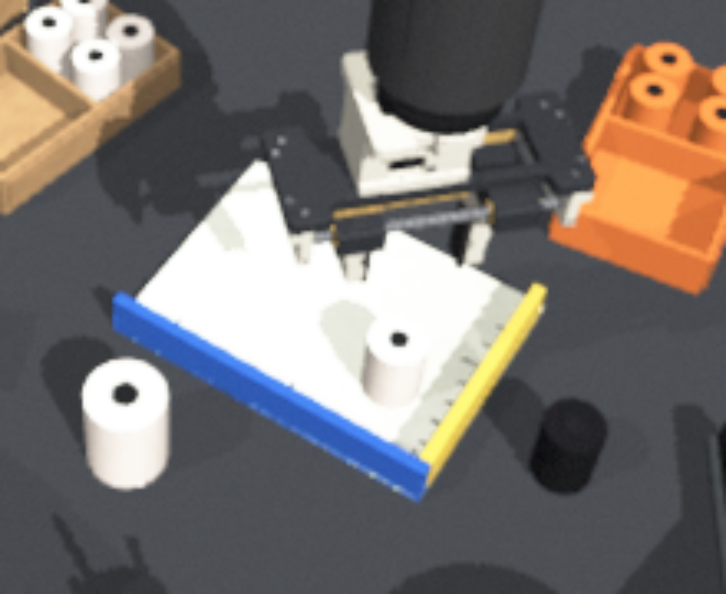

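View pics/w2.png

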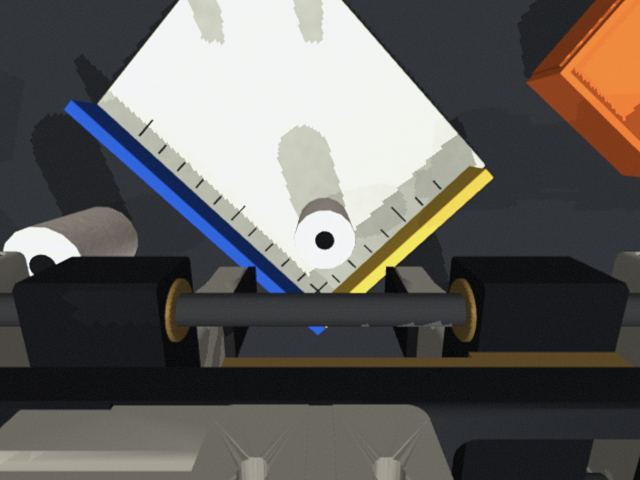

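```bash
python3 - <<'E'
from m import *
W=r.camera_params("wrist"); print(plane(W,[325,240],.065)); print(proj(W,[.511,.283,.065]))
E
for i in 1 2 3; do python3 d.py .511 .283 .033 -125|head -1; done
```

```text
[[0.511  0.2841 0.065 ]]
[[324.0922 238.7798]]
pos [0.5117 0.2798 0.1509] rot [-179.99    0.   -125.08] w 0.0614 t 4.2
pos [0.5117 0.2798 0.1509] rot [-179.99    0.   -125.08] w 0.0614 t 4.2
pos [0.5117 0.2798 0.1509] rot [-179.99    0.   -125.08] w 0.0614 t 4.2
```

Wrist, top and scene agree to about 1 mm that the roll is at (0.511, 0.2835). Going down and gripping.

```bash
python3 -m inch '-.0025 .0028 .02 0 0 0 .7;0 0 .02 0 0 0 .7;0 0 .02 0 0 0 .7;0 0 .02 0 0 0 .7;0 0 .02 0 0 0 .7;0 0 .017 0 0 0 .7;0 0 0 0 0 0 .7;0 0 0 0 0 0 .7;0 0 0 0 0 0 0;0 0 0 0 0 0 0;0 0 0 0 0 0 0;0 0 0 0 0 0 0;0 0 0 0 0 0 0;0 0 0 0 0 0 0' 20; python3 - <<'E'
from m import *
im=r.capture("scene"); cv2.imwrite("pics/s3.png",cv2.resize(im[200:380,260:480,::-1],None,fx=3.3,fy=3.3))
print(r.get_state()["contact_force"],r.get_state()["gripper_width"],r.get_state()["tcp_pos"])
E
```

```text
time_s: 5.37
tcp_pos: [0.5112, 0.2847, 0.0349]
eef_rot: [-180.0, 0.1, -125.0]
contact_force: [-0.4, -1.2, 6.5]
gripper_width: 0.0437
[-0.7046 -1.1769  7.0015] 0.04338453980341051 [0.5112 0.2847 0.0349]
```

View pics/s3.png

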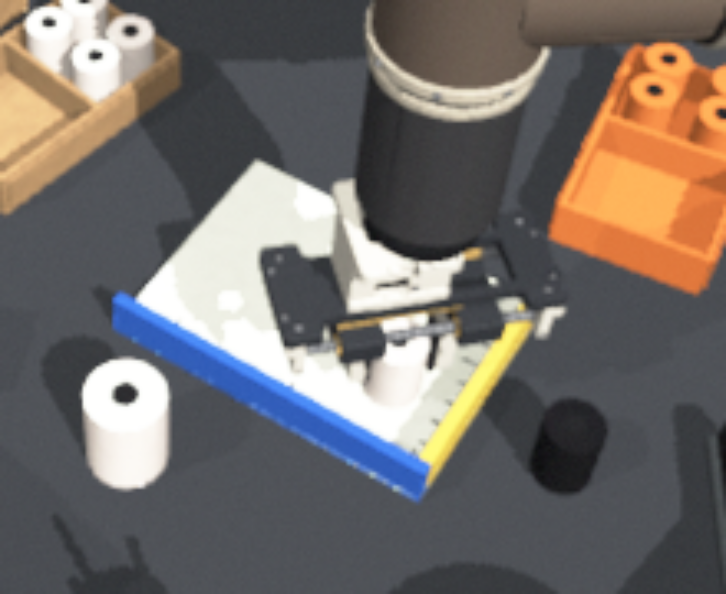

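```bash
python3 -m inch '0 0 -.01 0 0 0 0;0 0 -.02 0 0 0 0;0 0 -.02 0 0 0 0;0 0 -.02 0 0 0 0;0 0 -.02 0 0 0 0;0 0 -.02 0 0 0 0;0 0 -.01 0 0 0 0;0 0 0 0 0 0 0;0 0 0 0 0 0 0' 20; python3 - <<'E'
from m import *
c,s=np.cos(.006),np.sin(.006); print("target",.4967+.045*c,-.1014+.045*s)
E
python3 d.py .5417 -.101 .155 -125
```

```text
time_s: 6.17
tcp_pos: [0.5104, 0.2843, 0.1538]
eef_rot: [180.0, 0.1, -125.1]
contact_force: [0.4, 0.4, -1.4]
gripper_width: 0.0439
target 0.5416991900024299 -0.10113000161999709
pos [0.5104 0.2843 0.1538] rot [ 1.7998e+02  5.0000e-02 -1.2507e+02] w 0.0439 t 6.17
shift [ 0.2973 -0.247  -0.0016] turn z -0.0013 dist 0.3866
```

```bash
python3 -m inch '.0248 -.0206 0 0 0 0 0;.0248 -.0206 0 0 0 0 0;.0248 -.0206 0 0 0 0 0;.0248 -.0206 0 0 0 0 0;.0248 -.0206 0 0 0 0 0;.0248 -.0206 0 0 0 0 0;.0248 -.0206 0 0 0 0 0;.0248 -.0206 0 0 0 0 0;.0248 -.0206 0 0 0 0 0;.0248 -.0206 0 0 0 0 0;.0248 -.0206 0 0 0 0 0;.0248 -.0206 0 0 0 0 0;0 0 0 0 0 0 0;0 0 0 0 0 0 0;0 0 0 0 0 0 0' 20; python3 - <<'E'
from m import *
W=r.camera_params("wrist"); im=r.capture("wrist"); cv2.imwrite("pics/w4.png",im[:,:,::-1])
c=np.array([[.1,.06],[.1,-.06],[-.1,-.06],[-.1,.06]])+[.4967,-.1014]; print(proj(W,np.c_[c,[.042]*4]))
im=r.capture("scene"); cv2.imwrite("pics/s4.png",cv2.resize(im[120:300,180:400,::-1],None,fx=3.3,fy=3.3))
E
python3 d.py .5417 -.101 .033 -125
```

```text
time_s: 7.42
tcp_pos: [0.5411, -0.1015, 0.1522]
eef_rot: [179.9, -0.1, -125.1]
contact_force: [-0.4, -0.3, -0.9]
gripper_width: 0.0439
[[307.3926 321.4588]
 [216.2242 206.0389]
 [442.3035  40.6716]
 [522.2351 183.8562]]
pos [ 0.5416 -0.1006  0.1529] rot [ 1.7994e+02 -4.0000e-02 -1.2502e+02] w 0.0436 t 7.52
shift [ 0.0002 -0.0004  0.1199] turn z -0.0004 dist 0.1199
```

View pics/w4.png

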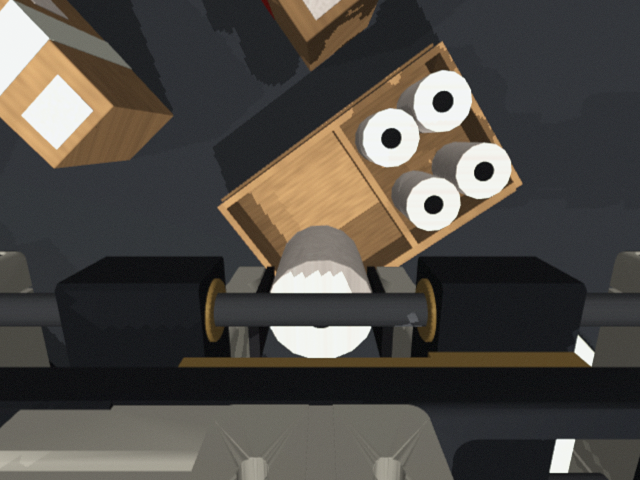

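View pics/s4.png

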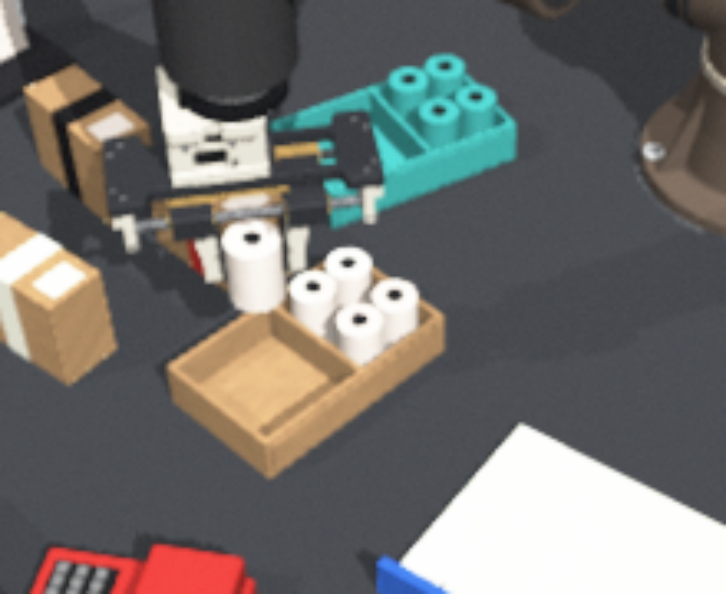

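```bash
python3 -m inch '0 0 .02 0 0 0 0;0 0 .02 0 0 0 0;0 0 .02 0 0 0 0;0 0 .02 0 0 0 0;0 0 .02 0 0 0 0;0 0 .01 0 0 0 0;0 0 .005 0 0 0 0;0 0 .003 0 0 0 0;0 0 0 0 0 0 0;0 0 0 0 0 0 0;0 0 0 0 0 0 0' 20
```

```text
time_s: 8.43
tcp_pos: [0.5427, -0.1013, 0.0366]
eef_rot: [-179.9, 0.1, -125.1]
contact_force: [-0.3, -0.3, -0.1]
gripper_width: 0.0436
```

```bash
python3 -m inch '0 0 .0025 0 0 0 0;0 0 0 0 0 0 0;0 0 0 0 0 0 0' 20; python3 -m inch '0 0 .0015 0 0 0 0;0 0 0 0 0 0 0;0 0 0 0 0 0 0' 20
```

```text
time_s: 8.68
tcp_pos: [0.542, -0.1015, 0.0333]
eef_rot: [-180.0, 0.0, -125.1]
contact_force: [-0.4, -0.2, -0.3]
gripper_width: 0.0436
time_s: 8.93
tcp_pos: [0.5422, -0.1015, 0.0319]
eef_rot: [-180.0, 0.0, -125.1]
contact_force: [-0.9, -0.4, 3.9]
gripper_width: 0.0436
```

Contact at the expected height. I release by opening only to 61 mm, then retreat up.

```bash
python3 -m inch '0 0 0 0 0 0 .6;0 0 0 0 0 0 .6;0 0 0 0 0 0 .65;0 0 0 0 0 0 .65;0 0 0 0 0 0 .65;0 0 -.01 0 0 0 .65;0 0 -.02 0 0 0 .65;0 0 -.02 0 0 0 .65;0 0 -.025 0 0 0 .65;0 0 -.03 0 0 0 .65;0 0 -.03 0 0 0 .65;0 0 0 0 0 0 .65' 20; python3 - <<'E'
from m import *
im=r.capture("scene"); cv2.imwrite("pics/s5.png",cv2.resize(im[120:300,180:400,::-1],None,fx=3.3,fy=3.3))
E
python3 d.py .4525 -.2655 .165 -89
```

```text
time_s: 9.93
tcp_pos: [0.5453, -0.1016, 0.1737]
eef_rot: [-179.5, 0.3, -125.0]
contact_force: [0.5, 0.3, 0.8]
gripper_width: 0.057
pos [ 0.5441 -0.1013  0.1709] rot [-179.67    0.26 -125.04] w 0.0569 t 9.98
shift [ 0.187  -0.0192  0.0052] turn z -0.6289 dist 0.1881
```

View pics/s5.png

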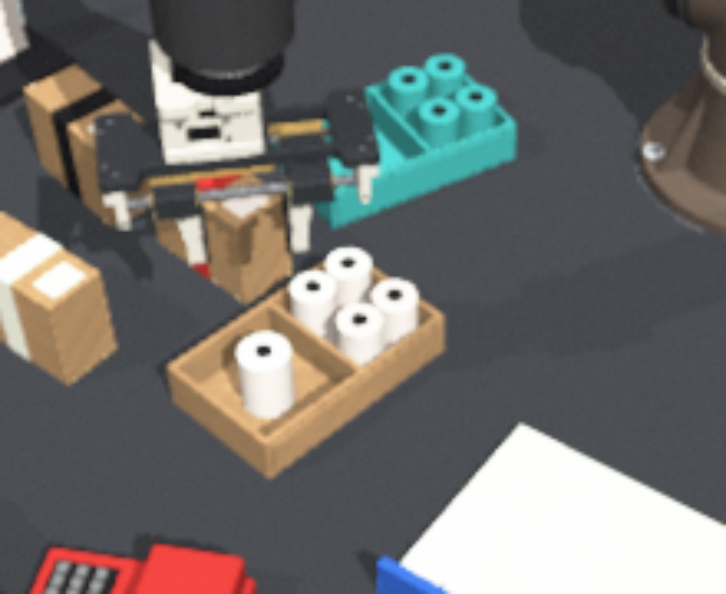

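The roll stands upright in the empty half. On to the red carton: turn so the jaws open along x, and open them fully.

```bash
python3 -m inch '0 0 0 0 0 -.105 1;0 0 0 0 0 -.105 1;0 0 0 0 0 -.105 1;0 0 0 0 0 -.105 1;0 0 0 0 0 -.105 1;0 0 0 0 0 -.105 1;0 0 0 0 0 0 1' 25; python3 d.py .4525 -.2655 .165 -89
```

```text
time_s: 10.57
tcp_pos: [0.5415, -0.1014, 0.1662]
eef_rot: [179.9, 0.0, -88.7]
contact_force: [0.4, 0.1, -0.6]
gripper_width: 0.0873
pos [ 0.5415 -0.1014  0.1662] rot [179.95   0.   -88.7 ] w 0.0873 t 10.57
shift [0.162  0.0927 0.0013] turn z 0.0052 dist 0.1867
```

```bash
python3 -m inch '.031 .0133 -.005 0 0 0 1;.031 .0133 -.005 0 0 0 1;.031 .0133 -.005 0 0 0 1;.031 .0133 -.005 0 0 0 1;.031 .0133 -.005 0 0 0 1;.031 .0133 -.005 0 0 0 1;.031 .0133 -.005 0 0 0 1;0 0 0 0 0 0 1;0 0 0 0 0 0 1;0 0 0 0 0 0 1' 25; python3 - <<'E'
from m import *
W=r.camera_params("wrist"); im=r.capture("wrist"); cv2.imwrite("pics/w6.png",im[:,:,::-1])
import pickle; pickle.dump(W,open("w6.pkl","wb"))
c,s=np.cos(.02),np.sin(.02)
q=np.array([[.028,.06],[.028,-.06],[-.028,-.06],[-.028,.06]])@np.array([[c,s],[-s,c]])+[.4525,-.2655]; print(proj(W,np.c_[q,[.09]*4]))
E
python3 d.py .4525 -.2655 .165 -89
```

```text
time_s: 11.4
tcp_pos: [0.4524, -0.32, 0.2012]
eef_rot: [180.0, 0.0, -89.2]
contact_force: [-0.1, 0.8, 0.8]
gripper_width: 0.0877
[[287.8753 355.8485]
 [283.4809 220.6242]
 [355.4025 220.2396]
 [352.6288 355.5117]]
pos [ 0.4527 -0.3195  0.2012] rot [ 1.7997e+02  3.0000e-02 -8.9060e+01] w 0.0874 t 11.45
shift [-0.054  -0.0007  0.0362] turn z -0.001 dist 0.065
```

View pics/w6.png

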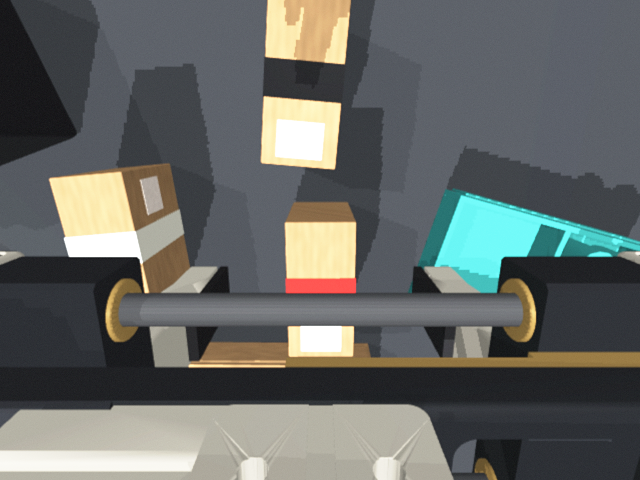

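```bash
python3 -m inch '-.027 -.0004 .018 0 0 0 1;-.027 -.0004 .018 0 0 0 1;0 0 .02 0 0 0 1;0 0 .02 0 0 0 1;0 0 .02 0 0 0 1;0 0 .02 0 0 0 1;0 0 .02 0 0 0 1;0 0 .016 0 0 0 1;0 0 .006 0 0 0 1;0 0 0 0 0 0 1;0 0 0 0 0 0 1' 25; python3 d.py .4525 -.2655 .165 -89
```

```text
time_s: 12.37
tcp_pos: [0.4531, -0.2655, 0.0438]
eef_rot: [180.0, -0.0, -88.9]
contact_force: [-0.6, -0.3, 0.0]
gripper_width: 0.0876
pos [ 0.4531 -0.2655  0.0438] rot [ 1.7998e+02 -1.0000e-02 -8.8910e+01] w 0.0876 t 12.37
shift [ 0.      0.0006 -0.1212] turn z 0.0015 dist 0.1212
```

```bash
python3 -m inch '0 0 0 0 0 0 0;0 0 0 0 0 0 0;0 0 0 0 0 0 0;0 0 0 0 0 0 0;0 0 0 0 0 0 0;0 0 0 0 0 0 0' 30; python3 -m inch '0 0 -.005 0 0 0 0;0 0 -.015 0 0 0 0;0 0 -.02 0 0 0 0;0 0 -.02 0 0 0 0;0 0 -.02 0 0 0 0;0 0 -.02 0 0 0 0;0 0 -.02 0 0 0 0;0 0 0 0 0 0 0;0 0 0 0 0 0 0' 30; python3 - <<'E'
from m import *
im=r.capture("scene"); cv2.imwrite("pics/s7.png",cv2.resize(im[100:280,170:390,::-1],None,fx=3.3,fy=3.3))
c,s=np.cos(.174),np.sin(.174)
for X,Y in ((.062,.06),(.050,.045)): print(.4922+c*X-s*Y,.2110+s*X+c*Y)
E
python3 d.py .54 -.1 .165 -89
```

```text
time_s: 12.87
tcp_pos: [0.4523, -0.2661, 0.0439]
eef_rot: [180.0, -0.0, -89.0]
contact_force: [-2.4, 0.1, 3.4]
gripper_width: 0.0558
time_s: 13.62
tcp_pos: [0.4529, -0.266, 0.1642]
eef_rot: [-179.9, 0.0, -89.0]
contact_force: [-0.2, 0.1, -4.5]
gripper_width: 0.0561
0.5428764101384325 0.28082765537723137
0.5336544581451003 0.2639766731675002
pos [ 0.4521 -0.2657  0.1631] rot [ 1.8e+02  4.0e-02 -8.9e+01] w 0.0561 t 13.67
shift [-0.1642 -0.0908 -0.0018] turn z 0.0 dist 0.1876
```

View pics/s7.png

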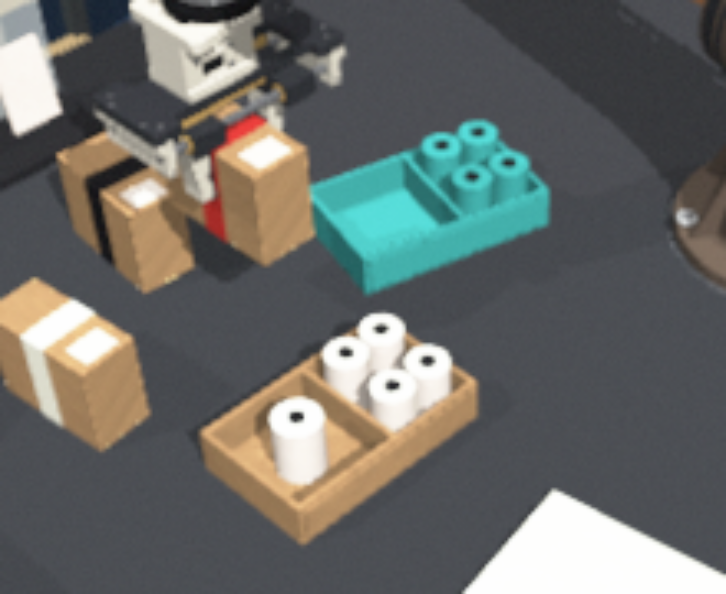

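```bash
python3 -m inch '-.0369 -.0059 0 0 0 0 0;-.0369 -.0059 0 0 0 0 0;-.0369 -.0059 0 0 0 0 0;-.0369 -.0059 0 0 0 0 0;-.0369 -.0059 0 0 0 0 0;-.0369 -.0059 0 0 0 0 0;-.0369 -.0059 0 0 0 0 0;-.0369 -.0059 0 0 0 0 0;-.0369 -.0059 0 0 0 0 0;-.0369 -.0059 0 0 0 0 0;-.0369 -.0059 0 0 0 0 0;-.0369 -.0059 0 0 0 0 0;-.0369 -.0059 0 0 0 0 0;-.0369 -.0059 0 0 0 0 0;0 0 0 0 0 -.078 0;0 0 0 0 0 -.079 0;0 0 0 0 0 0 0;0 0 0 0 0 0 0;0 0 0 0 0 0 0' 30; python3 - <<'E'
from m import *
im=r.capture("scene"); cv2.imwrite("pics/s8.png",cv2.resize(im[200:380,260:480,::-1],None,fx=3.3,fy=3.3))
im=r.capture("top"); cv2.imwrite("pics/t8.png",cv2.resize(im[120:320,130:390,::-1],None,fx=3,fy=3))
E
python3 d.py .5255 .2524 .06 -80
```

```text
time_s: 15.25
tcp_pos: [0.5254, 0.2513, 0.1626]
eef_rot: [179.9, -0.0, -80.1]
contact_force: [-0.1, -0.1, -3.4]
gripper_width: 0.0561
pos [0.5257 0.2514 0.1632] rot [ 1.7997e+02 -1.0000e-02 -8.0110e+01] w 0.0561 t 15.35
shift [-0.0011  0.      0.1032] turn z -0.0019 dist 0.1032
```

View pics/s8.png

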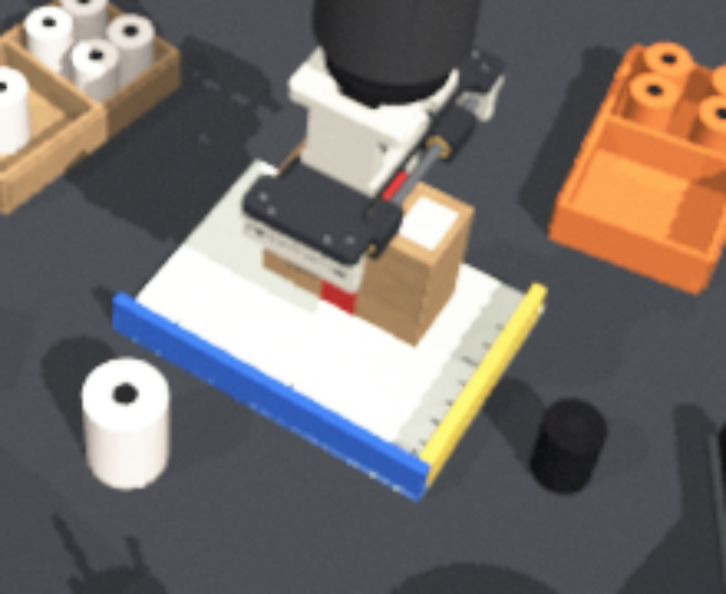

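View pics/t8.png

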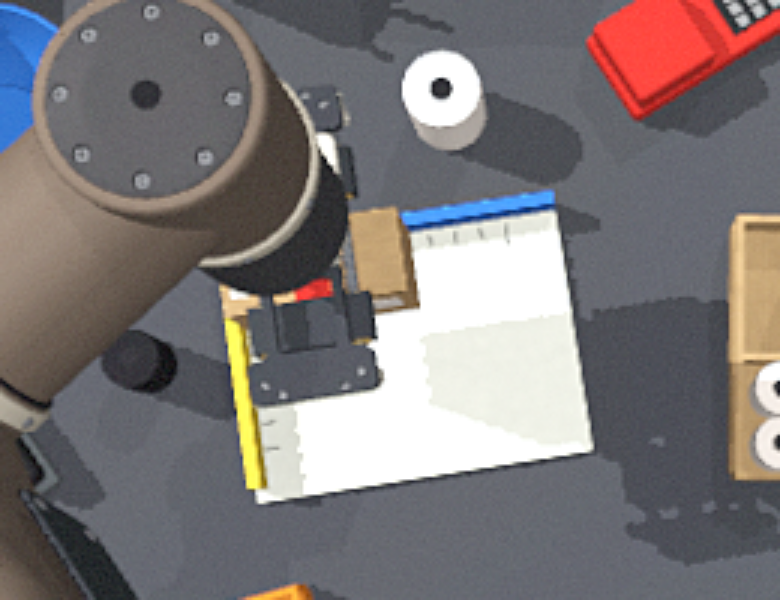

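```bash
python3 -m inch '-.001 0 .02 0 0 0 0;0 0 .02 0 0 0 0;0 0 .02 0 0 0 0;0 0 .02 0 0 0 0;0 0 .015 0 0 0 0;0 0 .01 0 0 0 0;0 0 .003 0 0 0 0;0 0 0 0 0 0 0;0 0 0 0 0 0 0;0 0 0 0 0 0 0' 30; python3 - <<'E'
from m import *
print("big roll top @.09",plane(T,[277,150],.09),tri([T,S],[[277,150],[297.6,319]]))
E
python3 d.py .5255 .2524 .052 -80
```

```text
time_s: 16.18
tcp_pos: [0.5264, 0.2534, 0.0567]
eef_rot: [-179.9, 0.1, -80.0]
contact_force: [0.0, 0.3, -3.2]
gripper_width: 0.0563
big roll top @.09 [[0.6753 0.1807 0.09  ]] [[0.6803 0.1823 0.0724]]
pos [0.5264 0.2534 0.0567] rot [-1.799e+02  5.000e-02 -7.998e+01] w 0.0563 t 16.18
shift [0.0009 0.0011 0.0047] turn z 0.0004 dist 0.0049
```

```bash
python3 -m inch '0 0 .003 0 0 0 0;0 0 0 0 0 0 0;0 0 0 0 0 0 0' 30;python3 -m inch '0 0 .0015 0 0 0 0;0 0 0 0 0 0 0;0 0 0 0 0 0 0' 30
```

```text
time_s: 16.43
tcp_pos: [0.5257, 0.253, 0.0528]
eef_rot: [-180.0, 0.0, -80.0]
contact_force: [0.8, 0.5, -3.0]
gripper_width: 0.0557
time_s: 16.68
tcp_pos: [0.5261, 0.2532, 0.0519]
eef_rot: [-179.9, 0.0, -79.9]
contact_force: [-1.1, -0.4, 4.8]
gripper_width: 0.0557
```

```bash
python3 -m inch '-.005 -.0045 0 0 0 0 0;-.005 -.0045 0 0 0 0 0;-.005 -.0045 0 0 0 0 0;-.005 -.0045 0 0 0 0 0;0 0 0 0 0 0 0;0 0 0 0 0 0 0' 30; python3 -m inch '0 -.0015 0 0 0 0 0;0 0 0 0 0 0 0;0 0 0 0 0 0 0' 30;python3 d.py .5429 .2808 .052 -80
```

```text
time_s: 17.18
tcp_pos: [0.5413, 0.277, 0.0519]
eef_rot: [-179.8, 0.1, -79.9]
contact_force: [1.4, 1.1, 4.4]
gripper_width: 0.0558
time_s: 17.43
tcp_pos: [0.5419, 0.2767, 0.0519]
eef_rot: [-179.9, 0.1, -80.0]
contact_force: [-0.8, 1.6, 6.6]
gripper_width: 0.0558
pos [0.5419 0.2767 0.0519] rot [-1.7992e+02  5.0000e-02 -7.9950e+01] w 0.0558 t 17.43
shift [-0.0039 -0.0017 -0.0001] turn z 0.0008 dist 0.0042
```

```bash
python3 -m inch '0 -.0015 0 0 0 0 0;0 0 0 0 0 0 0;0 0 0 0 0 0 0' 30; python3 -m inch '0 -.001 0 0 0 0 0;0 0 0 0 0 0 0;0 0 0 0 0 0 0' 30; python3 -m inch '0 -.001 0 0 0 0 0;0 0 0 0 0 0 0;0 0 0 0 0 0 0' 30
```

```text
time_s: 17.68
tcp_pos: [0.543, 0.2766, 0.0519]
eef_rot: [-180.0, 0.0, -80.0]
contact_force: [-2.1, 1.1, 8.1]
gripper_width: 0.056
time_s: 17.93
tcp_pos: [0.5436, 0.2766, 0.0519]
eef_rot: [-180.0, 0.0, -80.0]
contact_force: [-5.4, -0.1, 9.1]
gripper_width: 0.0556
time_s: 18.18
tcp_pos: [0.5436, 0.2766, 0.0519]
eef_rot: [179.9, 0.0, -80.0]
contact_force: [-9.0, 0.7, 12.2]
gripper_width: 0.0557
```

```bash
python3 -m inch '-.002 0 0 0 0 0 0;0 0 0 0 0 0 0;0 0 0 0 0 0 0' 30; python3 -m inch '-.0015 0 0 0 0 0 0;0 0 0 0 0 0 0;0 0 0 0 0 0 0' 30; python3 -m inch '-.001 0 0 0 0 0 0;0 0 0 0 0 0 0;0 0 0 0 0 0 0' 30
```

```text
time_s: 18.43
tcp_pos: [0.5435, 0.2773, 0.0519]
eef_rot: [179.9, -0.1, -80.0]
contact_force: [-6.7, -4.3, 12.9]
gripper_width: 0.0562
time_s: 18.68
tcp_pos: [0.5433, 0.2783, 0.0519]
eef_rot: [179.9, -0.1, -80.0]
contact_force: [-5.6, -8.0, 13.3]
gripper_width: 0.0556
time_s: 18.93
tcp_pos: [0.5432, 0.279, 0.0519]
eef_rot: [179.9, -0.1, -80.0]
contact_force: [-5.6, -7.6, 13.9]
gripper_width: 0.0559
```

```bash
python3 -m inch '0 0 -.001 0 0 0 0;0 0 0 0 0 0 0;0 0 0 0 0 0 0' 30; python3 -m inch '-.001 0 0 0 0 0 0;0 0 0 0 0 0 0;0 0 0 0 0 0 0;0 0 0 0 0 0 0' 30; python3 - <<'E'
from m import *
im=r.capture("scene"); cv2.imwrite("pics/s9.png",cv2.resize(im[240:360,300:460,::-1],None,fx=5,fy=5,interpolation=cv2.INTER_CUBIC))
E
```

```text
time_s: 19.18
tcp_pos: [0.5431, 0.2796, 0.052]
eef_rot: [179.9, -0.1, -80.0]
contact_force: [-4.3, -5.5, 6.9]
gripper_width: 0.0557
time_s: 19.52
tcp_pos: [0.543, 0.2797, 0.052]
eef_rot: [179.8, -0.2, -80.0]
contact_force: [-2.4, -8.8, 7.2]
gripper_width: 0.056
```

View pics/s9.png

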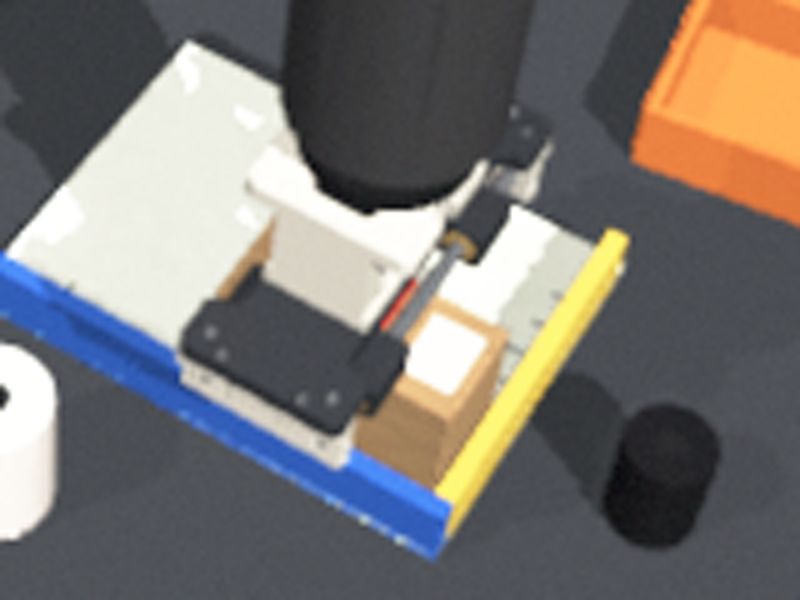

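```bash
python3 -m inch '-.0005 -.001 0 0 0 0 0;0 0 0 0 0 0 0;0 0 0 0 0 0 0' 30; python3 -m inch '-.0005 -.001 -.0003 0 0 0 0;0 0 0 0 0 0 0;0 0 0 0 0 0 0;0 0 0 0 0 0 0' 30; python3 -m inch '0 0 0 0 0 0 0;0 0 0 0 0 0 0;0 0 0 0 0 0 0;0 0 0 0 0 0 0' 30; python3 - <<'E'
from m import *
print(r.get_state()["moment"])
W=r.camera_params("wrist"); im=r.capture("wrist"); cv2.imwrite("pics/w10.png",im[:,:,::-1])
im=r.capture("scene"); cv2.imwrite("pics/s10.png",im[:,:,::-1])
c,s=np.cos(.174),np.sin(.174)
def w(x,y,z): return [.4922+c*x-s*y,.211+s*x+c*y,z]
p=proj(S,[w(.034,.12,.098),w(.09,.12,.098),w(.09,.12,.038),w(.034,.12,.038),w(.09,-.13,.038)])
print(p)
a=cv2.resize(im[260:380,340:460,::-1],None,fx=5,fy=5,interpolation=cv2.INTER_CUBIC)
for q in p: cv2.circle(a,tuple(int(v) for v in ((q-[340,260]+.5)*5)),3,(0,255,0),1)
cv2.imwrite("pics/s10c.png",a)
E
```

```text
time_s: 19.82
tcp_pos: [0.5431, 0.2797, 0.0521]
eef_rot: [179.8, -0.2, -80.0]
contact_force: [-5.4, -11.8, 10.8]
gripper_width: 0.056
time_s: 20.15
tcp_pos: [0.5431, 0.2797, 0.0521]
eef_rot: [179.7, -0.3, -80.0]
contact_force: [-9.3, -12.1, 12.9]
gripper_width: 0.0559
time_s: 20.48
tcp_pos: [0.5432, 0.2797, 0.0521]
eef_rot: [179.7, -0.3, -80.0]
contact_force: [-9.4, -12.9, 12.3]
gripper_width: 0.0562
[-3.726   3.1149  0.1691]
[[402.2676 305.4551]
 [390.2573 323.2361]
 [386.9872 337.8213]
 [398.6035 320.3511]
 [296.485  287.3338]]
```

View pics/s10c.png

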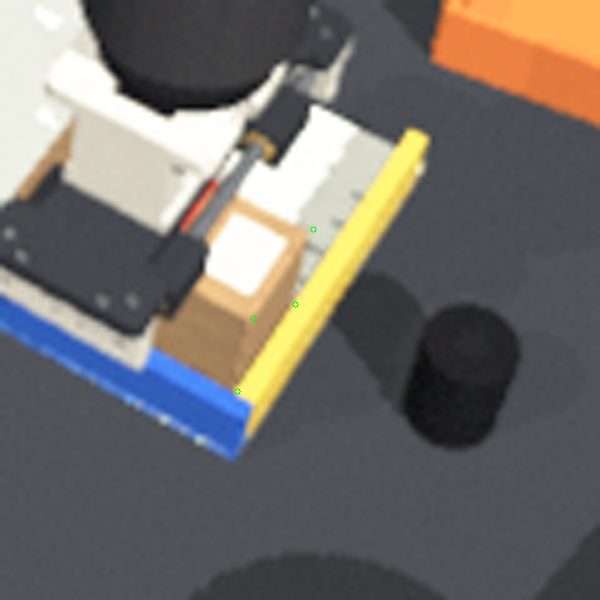

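View pics/w10.png

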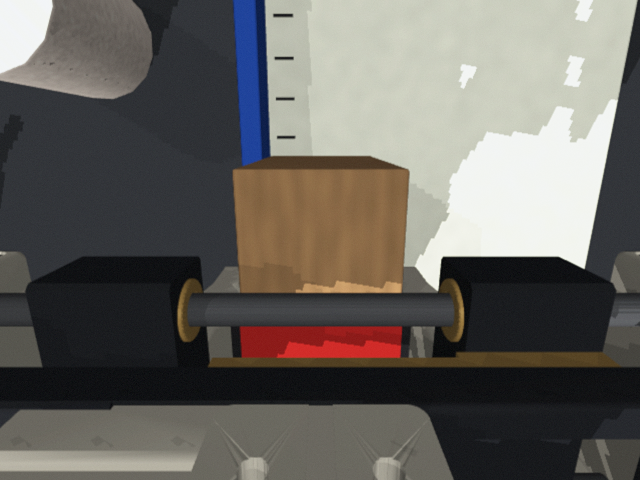

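```bash
python3 -m inch '0 0 0 0 0 0 0;0 0 0 0 0 0 0;0 0 0 0 0 0 0;0 0 0 0 0 0 0;0 0 0 0 0 0 0;0 0 0 0 0 0 0;0 0 0 0 0 0 0;0 0 0 0 0 0 0;0 0 0 0 0 0 0;0 0 0 0 0 0 0;0 0 0 0 0 0 0;0 0 0 0 0 0 0' 30; python3 - <<'E'
from m import *
im=r.capture("scene")
a=cv2.resize(im[290:350,360:420,::-1],None,fx=9,fy=9,interpolation=cv2.INTER_CUBIC)
cv2.imwrite("pics/s11.png",a)
im=r.capture("top"); cv2.imwrite("pics/t11.png",im[:,:,::-1])
E
```

```text
time_s: 21.58
tcp_pos: [0.5431, 0.2797, 0.0521]
eef_rot: [179.7, -0.3, -80.0]
contact_force: [-8.9, -12.2, 12.4]
gripper_width: 0.0557
```

View pics/s11.png

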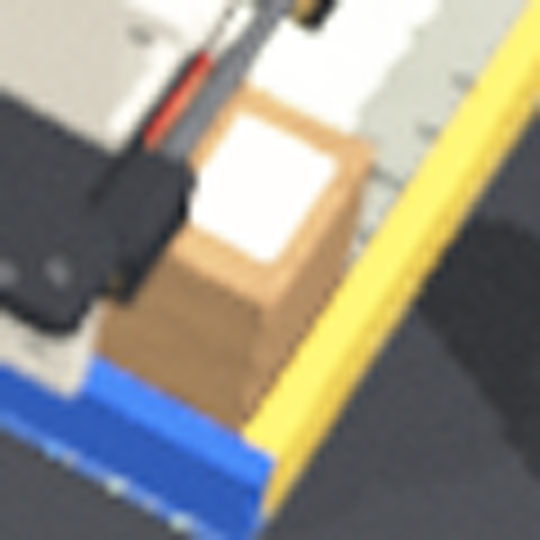

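View pics/t11.png

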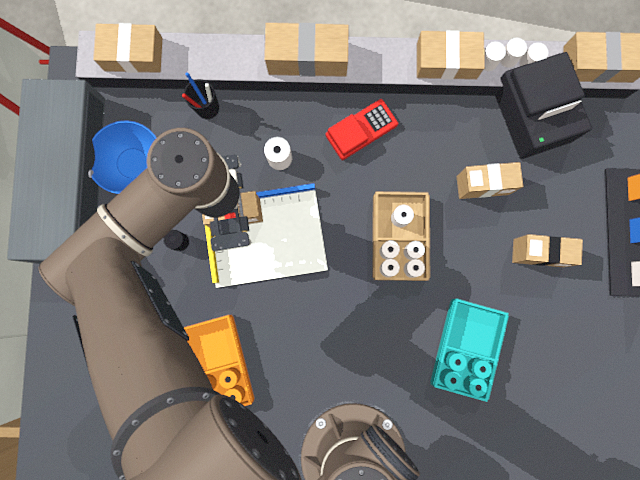

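```bash
python3 - <<'E'
from plant import r
s=r.get_state(); print(s["contact_force"],s["qd"].round(2)); print(r.close_job()); print(r.get_state()["contact_force"])
E
```

```text
[ -9.13510538 -12.29888495  12.24988511] [-0.05  0.02  0.09  0.06  0.01 -0.02]
the job is handed in; nothing more can be done
None
the job is handed in; nothing more can be done
```

I moved the small white till roll from the bed into the empty half of the kraft roll box, stood it upright and let go. I then gripped the red-taped carton across its 56 mm side, slid it into the blue/yellow corner and handed the job in still pressing it there, at about 22 s. No verdict came back.

**Last checks:**
- **Carton position:** the tool was at about x = 62, y = 59 mm in the bed's frame, aligned to within about 0.5°. Judging by the tool height, the carton is flat on the bed.
- **Force on the fences:** the tool felt steady reactions of about 11 N away from the blue fence and 10 N away from the yellow fence, and it did not move when I pushed further. These are wrist readings, not fence forces. After allowing for sliding friction, I put the yellow fence at 5 N or more.
- **Roll and bystanders:** in the last top view the roll stands in the box, and the other two cartons, the terminal and the stapler look unmoved by eye. I did not measure them again; the stapler was behind the arm in that view.

**Disagreements:**
- The scene camera showed the carton and fence edges 1–2 pixels (about 2–3 mm) off my prediction. I took this as calibration error.
- My bed angle fits from the different cameras ranged from 9.6° to 10.7°; I used 10°.
- The carton's bottom edges behind the fences were hidden, so I could not see directly that it sits flush.

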